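# Stack the cuvette boxes and lock the carrier

## Robot

A 6-joint arm with a two-finger parallel gripper is mounted at the origin on a cart in front of the work surface, level with it; the furniture and walls round the work are solid. World frame = base frame: x ahead of the robot, y to its left, z up, the work surface at z = 0. Lengths are in m, angles in degrees, forces in N, time in s.
With the tool pointing down it reaches from about 0.25 to 0.725 m from the base axis. Payload 9.7 kg.
Tool frame: the origin (TCP) lies midway between the tips of the shut fingers; the grasp point (between the pads) lies 19 mm behind it; z points along the fingers, y is the line along which they close (so a half turn about z gives the same grasp; the last joint's range is limited). The gripper opens to 85 mm and grips with 20 to 120 N. Pads are 22 mm wide; open, the fingers measure 114 mm over their backs; the gripper's body (76 mm by 85 mm) begins 54 mm behind the grasp point. The pads swing forward as they close: fully open they stand 13 mm farther back than shut.
Start: joints at [0, 4.979, 10.078, 95.1, 0, 90], TCP at [0.55, -0, 0.231] pointing down, gripper open.
Joint ranges: [-179.16, 179.16], [-48.56, 103.87], [-65.8, 70.77], [-126.05, 130.52], [-82.76, 87.17], [-180, 180]. Speed limits (degrees/s): [127.2, 127.2, 147.25, 180, 180, 180].

## Interface

Orientations are given as [roll, pitch, yaw] about the fixed x, y, z axes, in that order (R = Rz(yaw) Ry(pitch) Rx(roll)).
In Python, from workcell import bot gives the robot as it stands.
- The arm moves only by the shell command python3 -m crank 'ROWS' [FORCE]. ROWS is JSON, a list of rows, each an object with "gripper": the finger opening in mm, from 0 to 85.4; "travel": the shift along the tool's x, y, z in mm, a list of three; "twist": the turn, a rotation vector about the tool's x, y, z in rad, a list of three. In form: [{"gripper": gripper, "travel": [tx, ty, tz], "twist": [rx, ry, rz]}, ...]. A call has 1 to 12 rows; each row shifts and turns the commanded pose from where the row before left it, along the tool's axes as they then stand; what a row does not reach is not made up. A row lasts 1/8 s, in which the tool goes at most 62.5 mm and 10.7 degrees, less where a joint would pass 70% of its speed; a pose out of reach is approached as far as the arm can. A call is refused whole if a number of a shift passes 62.5 or a number of a turn 0.188, either way. A call with a gripper value outside its range is refused whole. The fingers move at their own pace and stop on an object; FORCE is the grip in N (left out, the last holds). Time passes only in rows, so rows that do not move let the fingers close. It gives the time, the measured TCP pose, the force, the opening and the grip force at its end, in the units of the state.
- bot.get_obs(): the state, without advancing time (a new reading comes with each control period).
- bot.camera(name): name is "scene" or "side" or "wrist"; returns the picture (480x640x3 uint8, red, green, blue); there is no depth.
- bot.calibration(name): a dict with "vfov" (degrees; the focal length in pixels is half the picture's height over the tangent of half this angle, whatever the lens; pixels are square), "cx", "cy" (the principal point, pixels), "k1" (the pictures are not rectified: a ray, as slopes to the right and down, at radius r is drawn at 1 + k1 r^2 times it, then the intrinsics apply), "camera_from_world" (4x4, takes a point from world to camera coordinates). Camera axes: x right, y down, z forward; pixel columns grow to the right and rows downward; lengths in m; the calibration is good to about 2 mm. A picture is of the moment at which its call begins: read the wrist's pose just before it. calibration takes no time and is no camera call; for the wrist camera it gives the pose at the moment of the call.
- bot.job_done(): hands the job in; it is judged then, once.
The state is a dict: "time": time; "q": joint angles; "qd": joint speeds; "joint_efforts": joint torques, N m; "ee_pos": TCP position; "tcp_rot": TCP orientation; "wrist_force": force on the tool from outside, world axes, zero at the start; "torque": the same for the moment, N m; "opening": finger opening in m; "grasp_force": force on a finger pad.
Only numpy, scipy, OpenCV 4.12 (cv2) and the standard library are available. Lean on these libraries where they do the work, as an engineer would, in place of code of your own. Each camera call takes 0.05 s, during which the arm holds its last target. There are 200 camera calls.

## Task

Stack the two loose black cuvette boxes squarely on the one that is already in the aluminium carrier, so that all three make one straight column, edges flush, either box first and either way round. Then swing the carrier's yellow retaining bar over the column until its tail stands between the two red teeth, with the bar pointing straight along the column. Never let a box tip over, and leave the white timer where it lies.

Things in the scene. Friction and masses are not known exactly. Their poses are not given: they have to be found in the camera images.
- carrier: aluminium carrier fixed to the bench: plate 92 (x) x 206 (y) x 8 mm with a low grey rim (6 mm high, inside 68 x 116 mm) round the bottom box. A steel post, 16 mm thick, at x = 0, y = -90 mm carries the yellow bar (underside 152 mm above the bench). Origin: underside, below the middle of the rimmed seat; the boxes' long sides lie along its y, z up
- tray_center (a point): middle of the rimmed seat on the upper face of the plate, 8 mm above the bench; axes as the carrier. The underside of the bottom box lies here, of the second box 44 mm and of the third 88 mm above it
- box_low: closed black cuvette box (lid fixed), 62 (x) x 110 (y) x 44 mm high, about 0.18 kg. Origin: centre of the underside; y along it, z up. Lid 1 mm proud of the walls, back at x = +32 mm; a lip 22 mm wide, 33 to 38 mm up, juts out to x = -36 mm at the middle of the -x side (68 mm over lip and back). It already stands in the carrier's rim, with 2 to 3 mm of play
- box_1: closed black cuvette box (lid fixed), 62 (x) x 110 (y) x 44 mm high, about 0.18 kg. Origin: centre of the underside; y along it, z up. Lid 1 mm proud of the walls, back at x = +32 mm; a lip 22 mm wide, 33 to 38 mm up, juts out to x = -36 mm at the middle of the -x side (68 mm over lip and back). Stands loose on the bench
- box_2: closed black cuvette box (lid fixed), 62 (x) x 110 (y) x 44 mm high, about 0.18 kg. Origin: centre of the underside; y along it, z up. Lid 1 mm proud of the walls, back at x = +32 mm; a lip 22 mm wide, 33 to 38 mm up, juts out to x = -36 mm at the middle of the -x side (68 mm over lip and back). Stands loose on the bench
- bar (a joint): angle of the yellow bar about the vertical post, rad, clockwise seen from above, 0 to 2.4. Near 0 it points away from the column; at 1.9 (notch: tail between the red teeth) along the carrier's +y, over the column. At angle q it points 1.9 - q counter-clockwise of +y. It can pass the notch and stays by friction where left (2 N at the handle). Clears three boxes by 12 mm
- bar_handle (a point): middle of the bar's upright round black handle, 16 mm thick, 45 mm tall (162 to 207 mm above the bench; this point at 184.5 mm), 78 mm from the post's axis; it moves on a horizontal circle about the post
- timer: white timer with three buttons, 58 by 66 by 18 mm, loose on the bench to the left of the carrier, near the bar's swing but below it; origin at the centre of its underside. To be left alone

How it is judged:
By the outcome, as a careful person would: the job done as asked, in the order asked, and still so for the second after the job is handed in, with the robot touching nothing.
It also fails if it takes over 72 s, if anything falls off the work surface, if the arm or the gripper's body presses on something with over 40 N, if the wrist force passes 120 N, or if a joint passes its speed limit or range.

## Working session

There is one attempt and no reset: what is moved stays moved. The work goes in short steps, Python scripts to look and compute and a shell command to move; the robot and the scene stay as the last step left them, time stands still between calls to the robot, and variables do not carry over. Pictures are saved under pics/ and viewed, at most 11 in all, crops included, and the job is handed in when it is done.

```bash
mkdir -p pics; ls; cat > h.py <<'E'
import numpy as np, cv2
from workcell import bot
def K(c):
    f=240/np.tan(np.radians(c['vfov'])/2); return f
def proj(c,P):
    T=np.array(c['camera_from_world']); p=np.atleast_2d(P)@T[:3,:3].T+T[:3,3]
    s=p[:,:2]/p[:,2:]; r2=(s**2).sum(1,keepdims=True)
    return s*(1+c['k1']*r2)*K(c)+[c['cx'],c['cy']]
def ray(c,uv):
    d=(np.atleast_2d(uv).astype(float)-[c['cx'],c['cy']])/K(c); s=d.copy()
    for _ in range(30): s=d/(1+c['k1']*(s**2).sum(1,keepdims=True))
    T=np.array(c['camera_from_world']); R=T[:3,:3]
    return -R.T@T[:3,3], np.c_[s,np.ones(len(s))]@R
def onz(c,uv,z):
    o,d=ray(c,uv); return o+d*((z-o[2])/d[:,2:])
def grab(n,f=None):
    c=bot.calibration(n); im=bot.camera(n)
    if f: cv2.imwrite('pics/'+f,im[:,:,::-1])
    return c,im
E
python3 - <<'E'
from h import *
for n in ('scene','side','wrist'):
    c,im=grab(n,n+'0.png'); T=np.array(c['camera_from_world'])
    print(n,c['vfov'],c['cx'],c['cy'],c['k1'],(-T[:3,:3].T@T[:3,3]).round(3),T[2,:3].round(2))
o=bot.get_obs(); print(o['tcp_rot'],o['ee_pos'],o['opening'])
E
```

```text
pics
scene 52.505556685564244 326.53572030721773 237.86366691905923 -0.053415448918094216 [-0.01   0.817  0.457] [ 0.65 -0.66 -0.37]
side 45.908599728360166 313.310610973349 229.57571225035926 0.016744106287892937 [-0.001  0.828  0.931] [ 0.46 -0.51 -0.72]
wrist 64.34021284504419 320.76134074134126 240.12248621380112 0.004658694151353462 [0.55  0.065 0.373] [-0.   -0.26 -0.97]
[-1.79940530e+02  9.50239951e-05  9.00005879e+01] [5.49837733e-01 6.66728701e-06 2.30727968e-01] 0.0857899822472785
```

View pics/scene0.png

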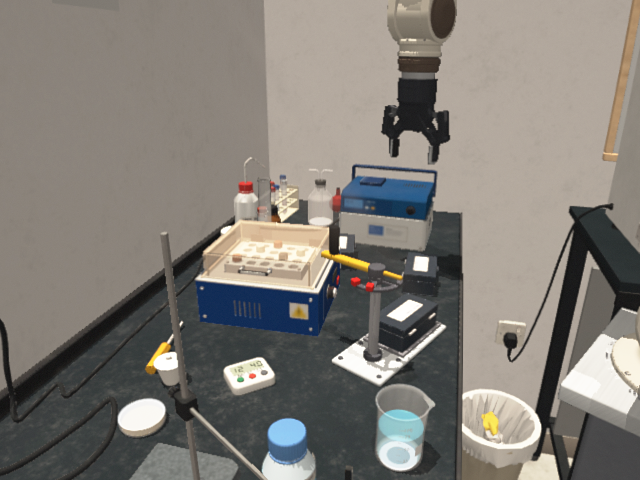

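View pics/wrist0.png

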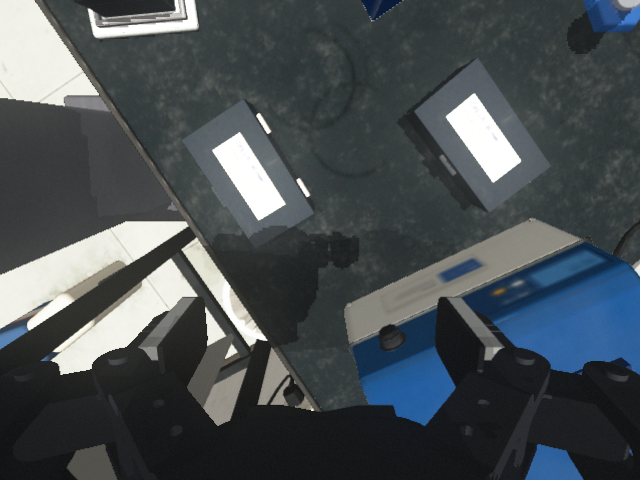

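The scene view shows the boxes at about (343,245) and (421,270), and the carrier with its box at (405,320). The wrist view shows box labels at (249,176) and (484,137), with the carrier at top left (145,10).

```bash
python3 - <<'E'
from h import *
c=bot.calibration('wrist');print(np.array(c['camera_from_world']).round(2))
A=[(184,143),(245,100),(313,212),(257,249)]
B=[(412,110),(475,60),(550,165),(488,211)]
for q in (A,B):
    p=onz(c,q,.044)[:,:2]; print(p.round(3),p.mean(0).round(3),[round(np.linalg.norm(p[i]-p[(i+1)%4]),3) for i in range(4)])
c=bot.calibration('scene')
print('tray approx',onz(c,[(408,317)],.052), 'timer',onz(c,[(249,372)],.018), 'post top',onz(c,[(377,268)],.16),'post base',onz(c,[(373,357)],.008), 'barend',onz(c,[(325,254)],.157))
E
```

```text
[[ 1.    0.   -0.   -0.55]
 [ 0.   -0.97  0.26 -0.03]
 [-0.   -0.26 -0.97  0.38]
 [ 0.    0.    0.    1.  ]]
[[ 0.435  0.061]
 [ 0.488  0.095]
 [ 0.543  0.002]
 [ 0.492 -0.031]] [0.489 0.032] [np.float64(0.063), np.float64(0.107), np.float64(0.061), np.float64(0.108)]
[[0.624 0.087]
 [0.671 0.124]
 [0.743 0.043]
 [0.696 0.003]] [0.684 0.064] [np.float64(0.06), np.float64(0.109), np.float64(0.062), np.float64(0.11)]
tray approx [[0.37277603 0.23742376 0.052     ]] timer [[0.47638748 0.47951168 0.018     ]] post top [[0.38337521 0.3112457  0.16      ]] post base [[0.38165635 0.31221501 0.008     ]] barend [[0.47663808 0.32359125 0.157     ]]
```

View pics/side0.png

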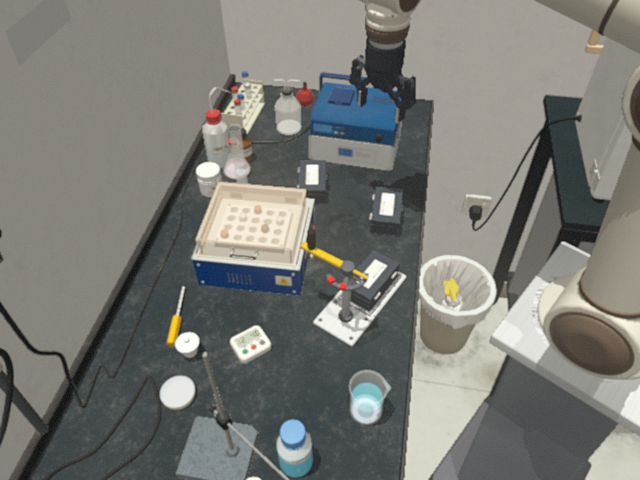

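Side view: bar pointing at +x with its handle near (310,240), carrier at (360,295), and the timer at (250,343), which matches the scene view. Next I'll move the wrist camera over the carrier.

```bash
python3 -m crank '[{"gripper":85,"travel":[37.5,-42.5,0],"twist":[0,0,0]},{"gripper":85,"travel":[37.5,-42.5,0],"twist":[0,0,0]},{"gripper":85,"travel":[37.5,-42.5,0],"twist":[0,0,0]},{"gripper":85,"travel":[37.5,-42.5,0],"twist":[0,0,0]},{"gripper":85,"travel":[0,0,0],"twist":[0,0,0]},{"gripper":85,"travel":[0,0,0],"twist":[0,0,0]},{"gripper":85,"travel":[0,0,0],"twist":[0,0,0]}]' 20
python3 -c "
from h import *
c,im=grab('wrist','w1.png');np.save('w1.npy',c['camera_from_world']);cv2.imwrite('pics/w1.png',cv2.resize(im,(800,600),interpolation=cv2.INTER_CUBIC)[:,:,::-1]);cv2.imwrite('pics/w1raw.png',im[:,:,::-1])"
```

```text
time: 1.02
ee_pos: [0.3806, 0.1494, 0.231]
tcp_rot: [-180.0, 0.0, 89.9]
wrist_force: [-0.4, 0.3, 0.5]
opening: 0.0853
grasp_force: 0.0
```

View pics/w1.png

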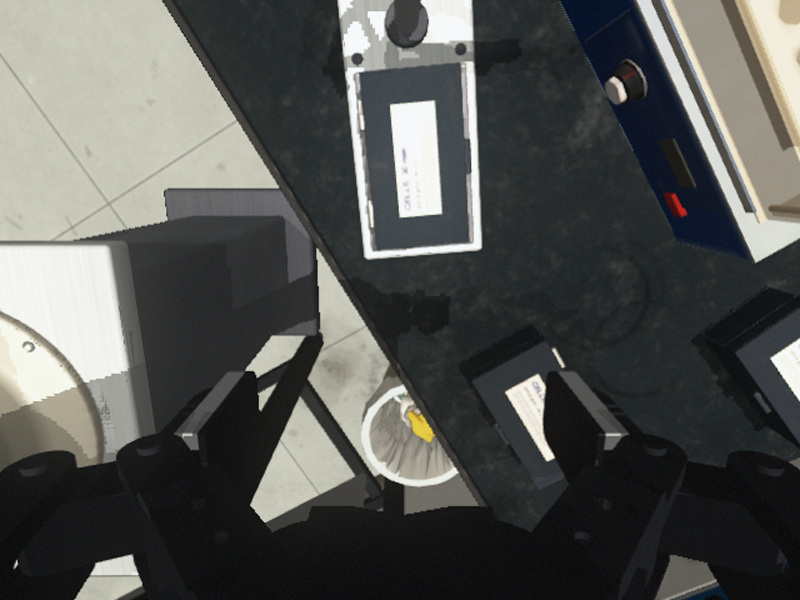

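The wrist view (800-wide) shows the low box lid at corners ~(358,73),(463,65),(470,240),(372,250). Its hinges are on the left (-x), the post is at (407,20), and the plate edge is at (367,258)-(481,247).

```bash
python3 - <<'E'
from h import *
im=cv2.imread('pics/w1raw.png'); g=cv2.cvtColor(im,cv2.COLOR_BGR2GRAY)
for r in (80,100,120,150,170,185): print(r,list(g[r,278:312]),'|',list(g[r,360:390]))
for q in (300,365): print(q,list(g[46:66,q]),'|',list(g[190:210,q]))
E
```

```text
80 [np.uint8(152), np.uint8(220), np.uint8(228), np.uint8(245), np.uint8(247), np.uint8(248), np.uint8(248), np.uint8(179), np.uint8(176), np.uint8(213), np.uint8(169), np.uint8(90), np.uint8(66), np.uint8(69), np.uint8(71), np.uint8(70), np.uint8(70), np.uint8(71), np.uint8(70), np.uint8(70), np.uint8(72), np.uint8(72), np.uint8(71), np.uint8(72), np.uint8(69), np.uint8(71), np.uint8(69), np.uint8(74), np.uint8(74), np.uint8(72), np.uint8(72), np.uint8(71), np.uint8(69), np.uint8(69)] | [np.uint8(81), np.uint8(76), np.uint8(74), np.uint8(72), np.uint8(72), np.uint8(71), np.uint8(72), np.uint8(69), np.uint8(72), np.uint8(79), np.uint8(174), np.uint8(190), np.uint8(185), np.uint8(166), np.uint8(237), np.uint8(247), np.uint8(248), np.uint8(248), np.uint8(246), np.uint8(234), np.uint8(169), np.uint8(78), np.uint8(47), np.uint8(49), np.uint8(48), np.uint8(48), np.uint8(49), np.uint8(48), np.uint8(48), np.uint8(49)]
100 [np.uint8(58), np.uint8(54), np.uint8(137), np.uint8(215), np.uint8(243), np.uint8(248), np.uint8(248), np.uint8(213), np.uint8(186), np.uint8(135), np.uint8(192), np.uint
[... 4916 characters left out ...]
23), np.uint8(247), np.uint8(248), np.uint8(247), np.uint8(241), np.uint8(188), np.uint8(66), np.uint8(50), np.uint8(47)]
365 [np.uint8(137), np.uint8(136), np.uint8(136), np.uint8(127), np.uint8(91), np.uint8(69), np.uint8(69), np.uint8(72), np.uint8(70), np.uint8(71), np.uint8(71), np.uint8(74), np.uint8(71), np.uint8(72), np.uint8(73), np.uint8(74), np.uint8(72), np.uint8(71), np.uint8(71), np.uint8(71)] | [np.uint8(68), np.uint8(68), np.uint8(67), np.uint8(70), np.uint8(94), np.uint8(168), np.uint8(234), np.uint8(248), np.uint8(248), np.uint8(245), np.uint8(232), np.uint8(173), np.uint8(54), np.uint8(48), np.uint8(47), np.uint8(47), np.uint8(49), np.uint8(48), np.uint8(48), np.uint8(47)]
```

```bash
cat >> h.py <<'E'
def lid(c,im,seed,z,lo=60,hi=88,k=15):
    g=cv2.cvtColor(im,cv2.COLOR_RGB2GRAY); m=cv2.inRange(g,lo,hi)
    m=cv2.morphologyEx(m,cv2.MORPH_OPEN,np.ones((3,3)))
    n,L=cv2.connectedComponents(m,connectivity=4); m=(L==L[seed[1],seed[0]]).astype(np.uint8)
    cs,_=cv2.findContours(m,cv2.RETR_EXTERNAL,cv2.CHAIN_APPROX_NONE)
    f=np.zeros_like(m); cv2.drawContours(f,cs,-1,1,-1); f=cv2.morphologyEx(f,cv2.MORPH_OPEN,np.ones((k,k)))
    q=max(cv2.findContours(f,cv2.RETR_EXTERNAL,cv2.CHAIN_APPROX_NONE)[0],key=cv2.contourArea)[:,0]
    r=rect(onz(c,q,z)[:,:2]); print('lid px',q.min(0),q.max(0),r); return r
def rect(p):
    (x,y),(w,h),a=cv2.minAreaRect((p*1000).astype(np.float32))
    if w>h: w,h,a=h,w,a-90
    return np.round([x,y,w,h,(a+90)%180],1)   # mm, angle of long axis
E
python3 - <<'E'
from h import *
c=bot.calibration('wrist'); c['camera_from_world']=np.load('w1.npy')
im=cv2.imread('pics/w1raw.png')[:,:,::-1]
lid(c,im,(300,120),.052)
g=cv2.cvtColor(im,cv2.COLOR_RGB2GRAY)
# label
n,L,s,ce=cv2.connectedComponentsWithStats(cv2.inRange(g,150,255)); 
l=L[100,330]; q=np.argwhere(L==l)[:,::-1]; print('label',rect(onz(c,q,.052)[:,:2]))
# plate long edges at z=.008
E_=[[],[]]
for r in range(60,195,3):
    row=(g[r,270:395]>140).nonzero()[0]+270
    E_[0].append((row[0]-.5,r)); E_[1].append((row[-1]+.5,r))
for e in E_:
    p=onz(c,e,.008)[:,:2].astype(np.float32); v=cv2.fitLine(p,cv2.DIST_HUBER,0,.01,.01).ravel(); print('plate edge',v.round(4),np.degrees(np.arctan2(v[1],v[0])).round(2))
b=[]
for x in range(300,380,3):
    col=(g[185:215,x]>140).nonzero()[0]+185; b.append((x,col[-1]+.5))
p=onz(c,b,.008)[:,:2].astype(np.float32); v=cv2.fitLine(p,cv2.DIST_HUBER,0,.01,.01).ravel(); print('plate end',v.round(4),np.degrees(np.arctan2(v[1],v[0])).round(2))
E
```

```text
lid px [289  52] [375 198] [391.6 222.   66.4 110.8  94.8]
label [390.2 221.8  28.6  70.8  95. ]
plate edge [ 0.0807 -0.9967  0.3457  0.2241] -85.37
plate edge [ 0.0823 -0.9966  0.4368  0.2239] -85.28
plate end [0.9967 0.0815 0.404  0.1537] 4.67
```

```bash
python3 - <<'E'
from h import *
c=bot.calibration('wrist'); T=np.load('w1.npy'); c['camera_from_world']=T
im=cv2.imread('pics/w1raw.png')[:,:,::-1]; g=cv2.cvtColor(im,cv2.COLOR_RGB2GRAY).astype(float)
def line(pts,z):
    p=onz(c,pts,z)[:,:2].astype(np.float32); v=cv2.fitLine(p,cv2.DIST_HUBER,0,.01,.01).ravel(); print((v[2:]*1000).round(1),round(np.degrees(np.arctan2(v[1],v[0])),2)); return v
Ls=[];Rs=[]
for r in list(range(64,78,2))+list(range(142,185,3)):
    R=[x for x in range(340,390) if g[r,x]>105][0]; Rs.append((R-.5,r))
for r in range(112,155,3):
    L=[x for x in range(320,270,-1) if g[r,x]>92][0]; Ls.append((L+.5,r))
l=line(Ls,.052); r=line(Rs,.052)
n=np.array([.9966,.0819]); print('offsets mm along normal',(l[2:]@n*1000).round(1),(r[2:]@n*1000).round(1), 'label',np.array([390.2,221.8])@n,'plate',np.array([391.2,224])@n)
im=cv2.imread('pics/wrist0.png')[:,:,::-1].copy()
T0=T.copy(); o=np.array([.54984,0,.23073])-[.3806,.1494,.231]; T0[:3,3]-=T[:3,:3]@o; c['camera_from_world']=T0; print(T0.round(3)[:,3])
g=cv2.cvtColor(im,cv2.COLOR_RGB2GRAY)
print(g[[150,200,120,190],[210,280,440,490]])
for s,q in (((210,150),(250,175)),((440,120),(484,137))):
    lid(c,im,s,.044)
    n_,L=cv2.connectedComponents(cv2.inRange(g,150,255)); k=np.argwhere(L==L[q[1],q[0]])[:,::-1]; print('label',rect(onz(c,k,.044)[:,:2]))
E
```

```text
[380.2 217.4] 89.93
[404.8 223.5] 72.64
offsets mm along normal 396.7 421.7 label 407.03873999999996 plate 408.21551999999997
[-0.55  -0.033  0.378  1.   ]
[105 255 104  98]
lid px [0 0] [639 479] [547.7 -60.8 454.5 681.7 180. ]
label [488.3  32.6  29.1  71.2 121.2]
lid px [0 0] [639 479] [547.7 -60.8 454.5 681.7 180. ]
label [685.3  64.   29.4  71.6 130. ]
```

```bash
python3 -m crank '[{"gripper":85,"travel":[-39.3,35.3,0],"twist":[0,0,0]},{"gripper":85,"travel":[-39.3,35.3,0],"twist":[0,0,0]},{"gripper":85,"travel":[-39.3,35.3,0],"twist":[0,0,0]},{"gripper":85,"travel":[0,0,40],"twist":[0,0,-0.182]},{"gripper":85,"travel":[0,0,40],"twist":[0,0,-0.182]},{"gripper":85,"travel":[0,0,40],"twist":[0,0,-0.182]},{"gripper":85,"travel":[0,0,0],"twist":[0,0,0]},{"gripper":85,"travel":[0,0,0],"twist":[0,0,0]}]'
python3 - <<'E'
from h import *
c,im=grab('wrist','w2.png'); g=cv2.cvtColor(im,cv2.COLOR_RGB2GRAY)
n,L,s,ce=cv2.connectedComponentsWithStats(cv2.inRange(g,150,255))
for i in range(1,n):
    if s[i,4]>1500: print(s[i],rect(onz(c,np.argwhere(L==i)[:,::-1],.044)[:,:2]))
E
```

```text
time: 2.08
ee_pos: [0.4866, 0.0317, 0.1127]
tcp_rot: [179.9, 0.0, 121.0]
wrist_force: [0.7, 0.3, 0.2]
opening: 0.0849
grasp_force: 0.0
[   0  136  170   39 4568] [347.7  14.   19.9  91.   29.8]
[ 145  153   55  163 5745] [408.9  -4.   27.4  95.9 120. ]
[ 299  194   52  117 5733] [488.2  32.6  28.8  70.1 121. ]
[    0   199   140   106 11441] [357.8 -44.2  63.3  82.7  30. ]
[ 597  315   43   61 2053] [675.1  74.1  25.5  43.8 133. ]
```

```bash
python3 -m crank '[{"gripper":85,"travel":[0,0,35],"twist":[0,0,0]},{"gripper":85,"travel":[0,0,35],"twist":[0,0,0]},{"gripper":85,"travel":[0,0,25],"twist":[0,0,0]},{"gripper":85,"travel":[0,0,9],"twist":[0,0,0]},{"gripper":85,"travel":[0,0,0],"twist":[0,0,0]},{"gripper":72,"travel":[0,0,0],"twist":[0,0,0]},{"gripper":60,"travel":[0,0,0],"twist":[0,0,0]},{"gripper":60,"travel":[0,0,0],"twist":[0,0,0]},{"gripper":60,"travel":[0,0,0],"twist":[0,0,0]},{"gripper":60,"travel":[0,0,0],"twist":[0,0,0]},{"gripper":60,"travel":[0,0,0],"twist":[0,0,0]}]' 40
```

```text
time: 3.5
ee_pos: [0.4869, 0.0322, 0.009]
tcp_rot: [179.9, 0.1, 121.3]
wrist_force: [-0.6, 1.0, 5.1]
opening: 0.0666
grasp_force: 43.9
```

```bash
python3 -m crank '[{"gripper":60,"travel":[0,0,-20],"twist":[0,0,0]},{"gripper":60,"travel":[0,0,-35],"twist":[0,0,0]},{"gripper":60,"travel":[0,0,-35],"twist":[0,0,0]},{"gripper":60,"travel":[0,0,-35],"twist":[0,0,0]},{"gripper":60,"travel":[0,0,0],"twist":[0,0,0.157]},{"gripper":60,"travel":[0,0,0],"twist":[0,0,0.157]},{"gripper":60,"travel":[0,0,0],"twist":[0,0,0.145]},{"gripper":60,"travel":[0,0,0],"twist":[0,0,0]},{"gripper":60,"travel":[0,0,0],"twist":[0,0,0]}]'
python3 - <<'E'
from h import *
o=bot.get_obs(); c,im=grab('wrist','w3.png'); g=cv2.cvtColor(im,cv2.COLOR_RGB2GRAY)
n,L,s,ce=cv2.connectedComponentsWithStats(cv2.inRange(g,150,255))
p=np.array(o['ee_pos']); print(p)
for i in range(1,n):
    if s[i,4]>1500: print(s[i],rect(onz(c,np.argwhere(L==i)[:,::-1],p[2]+.035)[:,:2]))
E
```

```text
time: 4.62
ee_pos: [0.486, 0.0321, 0.1326]
tcp_rot: [180.0, -0.0, 95.2]
wrist_force: [0.3, 0.3, -1.3]
opening: 0.0667
grasp_force: 46.0
[0.48595239 0.03208845 0.13258362]
[   0    0  111   99 7943] [410.  112.6  23.2  28.4 176.1]
[ 124    0  148   37 3353] [446.7 123.    8.1  36.7   5.2]
[ 603  166   37   98 1882] [567.8  82.    9.8  28.8 107.4]
[   0  225  194   90 5097] [415.1  53.9  10.1  66.9  29.9]
[  281   246    97   166 14264] [487.6  38.4  28.5  56.7  95.2]
[  89  272  104   88 3777] [431.   36.2  13.4  37.9  46.3]
[   4  299   67   48 1736] [397.3  33.   10.   21.5  38.1]
```

View pics/w3.png

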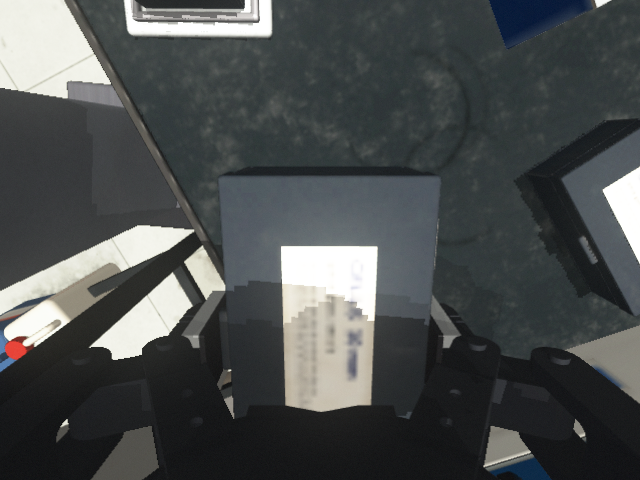

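The held box sits straight in the pads: lid x 220–440, label left edge at 281 and right edge at 378, with the label's far edge at row 246. It isn't tilted. Carrying it over the column.

```bash
python3 -m crank '[{"gripper":60,"travel":[40,-16,0],"twist":[0,0,0]},{"gripper":60,"travel":[40,-16,0],"twist":[0,0,0]},{"gripper":60,"travel":[40,-16,0],"twist":[0,0,0]},{"gripper":60,"travel":[40,-16,0],"twist":[0,0,0]},{"gripper":60,"travel":[38,-16.3,0],"twist":[0,0,0.004]},{"gripper":60,"travel":[0,0,20],"twist":[0,0,0]},{"gripper":60,"travel":[0,0,20],"twist":[0,0,0]},{"gripper":60,"travel":[0,0,20],"twist":[0,0,0]},{"gripper":60,"travel":[0,0,0],"twist":[0,0,0]},{"gripper":60,"travel":[0,0,0],"twist":[0,0,0]}]'
```

```text
time: 5.92
ee_pos: [0.389, 0.2225, 0.0731]
tcp_rot: [180.0, -0.0, 94.8]
wrist_force: [-0.5, 0.7, -1.6]
opening: 0.0668
grasp_force: 46.0
```

```bash
python3 -m crank '[{"gripper":60,"travel":[-0.5,-1.0,4],"twist":[0,0,-0.003]},{"gripper":60,"travel":[0,0,4],"twist":[0,0,0]},{"gripper":60,"travel":[0,0,2.5],"twist":[0,0,0]},{"gripper":60,"travel":[0,0,0],"twist":[0,0,0]},{"gripper":60,"travel":[0,0,0],"twist":[0,0,0]}]'
```

```text
time: 6.55
ee_pos: [0.3877, 0.2218, 0.0618]
tcp_rot: [-180.0, -0.0, 94.9]
wrist_force: [-0.0, 0.7, -2.3]
opening: 0.0668
grasp_force: 46.0
```

```bash
python3 -m crank '[{"gripper":60,"travel":[0.2,0.4,1],"twist":[0,0,0]},{"gripper":60,"travel":[0,0,0],"twist":[0,0,0]},{"gripper":60,"travel":[0,0,0],"twist":[0,0,0]}]'; python3 -m crank '[{"gripper":72,"travel":[0,0,0],"twist":[0,0,0]},{"gripper":85,"travel":[0,0,0],"twist":[0,0,0]},{"gripper":85,"travel":[0,0,0],"twist":[0,0,0]},{"gripper":85,"travel":[0,0,0],"twist":[0,0,0]},{"gripper":85,"travel":[0,0,-40],"twist":[0,0,0]},{"gripper":85,"travel":[0,0,-40],"twist":[0,0,0]},{"gripper":85,"travel":[0,0,-40],"twist":[0,0,0]},{"gripper":85,"travel":[-40,0,-40],"twist":[0,0,0]},{"gripper":85,"travel":[-40,0,0],"twist":[0,0,0]},{"gripper":85,"travel":[0,0,0],"twist":[0,0,0]},{"gripper":85,"travel":[0,0,0],"twist":[0,0,0]}]'
python3 - <<'E'
from h import *
o=bot.get_obs(); c,im=grab('wrist'); g=cv2.cvtColor(im,cv2.COLOR_RGB2GRAY)
np.save('w4.npy',c['camera_from_world']); cv2.imwrite('pics/w4raw.png',im[:,:,::-1])
n,L,s,ce=cv2.connectedComponentsWithStats(cv2.inRange(g,150,255))
for i in range(1,n):
    if s[i,4]>1500: print(s[i],rect(onz(c,np.argwhere(L==i)[:,::-1],.096)[:,:2]))
cv2.imwrite('pics/w4.png',cv2.resize(im[0:300,180:480],(800,800),interpolation=cv2.INTER_CUBIC)[:600,:,::-1])
E
```

```text
time: 6.92
ee_pos: [0.3881, 0.222, 0.0614]
tcp_rot: [180.0, -0.0, 94.9]
wrist_force: [-4.1, -1.6, 6.1]
opening: 0.0667
grasp_force: 46.2
time: 8.3
ee_pos: [0.395, 0.1425, 0.2206]
tcp_rot: [-180.0, -0.0, 94.9]
wrist_force: [0.4, 0.3, 0.4]
opening: 0.0851
grasp_force: 0.0
[    0     0   213   164 26935] [240.5 227.4  98.8 145.9   5.1]
[  515     0   125   227 14759] [573.7 249.2  67.9 162.  122.6]
[ 303   58   44  112 4812] [390.4 221.8  28.6  70.2  94.9]
[   0  162   74  181 8738] [189.4 104.3  49.7 136.3  90.1]
[ 229  199  111  191 6837] [360.8  78.7  45.7 164.8 120. ]
[   0  246   39  102 2109] [170.   71.1  26.3  81.9  94.4]
[ 599  290   41   73 1750] [636.7  87.5  23.9  58.9 129.9]
[ 187  309   73   94 3326] [315.3  32.9  58.1  65.5 119.9]
```

View pics/w4.png

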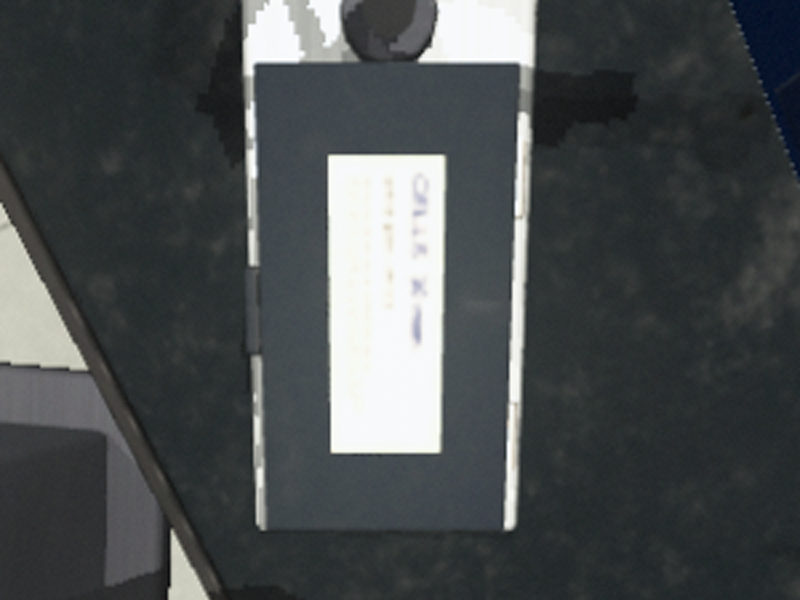

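Second box sits flush: the lid edges run at 257–515 px in the crop, label 328–445 is centred, and its pose of (390.4, 221.8) mm at 94.9° matches the low box. Next, box B.

```bash
python3 -m crank '[{"gripper":85,"travel":[-17.4,46.8,0],"twist":[0,0,0]},{"gripper":85,"travel":[-17.4,46.8,0],"twist":[0,0,0]},{"gripper":85,"travel":[-17.4,46.8,0],"twist":[0,0,0]},{"gripper":85,"travel":[-17.4,46.8,0],"twist":[0,0,0]},{"gripper":85,"travel":[-17.4,46.8,0],"twist":[0,0,0]},{"gripper":85,"travel":[-17.4,46.8,0],"twist":[0,0,0]},{"gripper":85,"travel":[0,0,22],"twist":[0,0,-0.153]},{"gripper":85,"travel":[0,0,22],"twist":[0,0,-0.153]},{"gripper":85,"travel":[0,0,22],"twist":[0,0,-0.153]},{"gripper":85,"travel":[0,0,22],"twist":[0,0,-0.153]},{"gripper":85,"travel":[0,0,0],"twist":[0,0,0]},{"gripper":85,"travel":[0,0,0],"twist":[0,0,0]}]'
python3 - <<'E'
from h import *
c,im=grab('wrist','w5.png'); g=cv2.cvtColor(im,cv2.COLOR_RGB2GRAY)
n,L,s,ce=cv2.connectedComponentsWithStats(cv2.inRange(g,150,255))
for i in range(1,n):
    if s[i,4]>1500: print(s[i],rect(onz(c,np.argwhere(L==i)[:,::-1],.044)[:,:2]))
E
```

```text
time: 9.85
ee_pos: [0.6839, 0.0632, 0.1334]
tcp_rot: [180.0, 0.0, 129.9]
wrist_force: [0.6, -0.1, 1.0]
opening: 0.0853
grasp_force: 0.0
[ 495    0  145   21 1516] [699.  253.2   9.4  79.7  32.8]
[ 532  177  108   88 5264] [801.3 183.   43.8  81.5  28.7]
[ 298  185   68  113 5604] [688.4  68.7  41.4  72.9 131.7]
[ 530  267  110  106 8074] [856.4 142.   58.9  93.7  18.7]
[   0  305  151   69 5479] [599.9 -96.2  43.6 104.3  75. ]
[ 187  332  151   80 7866] [716.9 -35.6  54.6 106.5  27.4]
```

View pics/w5.png

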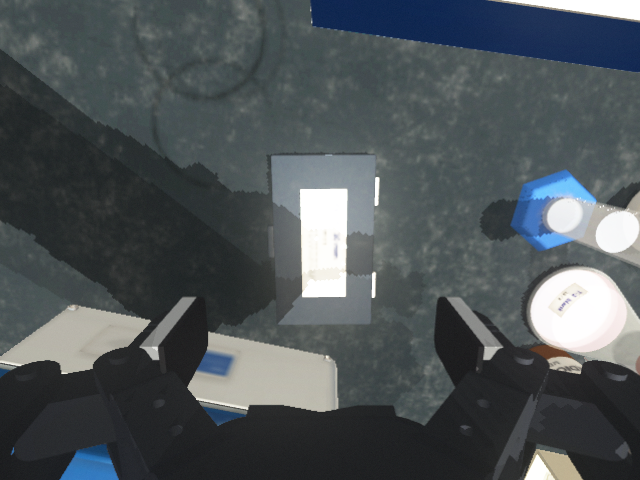

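```bash
python3 - <<'E'
from h import *
c=bot.calibration('wrist'); o=bot.get_obs(); p=np.array(o['ee_pos'])[:2]*1000
a=np.radians(129.9); X=np.array([np.cos(a),np.sin(a)]);Y=np.array([np.sin(a),-np.cos(a)])
q=onz(c,[(301,189),(347.5,189),(345.5,297),(302,297)],.044)[:,:2]*1000; print(q.round(1),q.mean(0).round(1), 'rel tool x,y',((q.mean(0)-p)@X).round(1),((q.mean(0)-p)@Y).round(1))
v=q[0]-q[3]+q[1]-q[2]; print('angle',np.degrees(np.arctan2(v[1],v[0])).round(1))
def rel(n,px,z):
    w=onz(bot.calibration(n),px,z)[:,:2]*1000; print(n,z,w.round(0).tolist(),np.c_[(w-p)@X,(w-p)@Y].round(0).tolist())
rel('side',[(312,157),(395,166)],0)
for z in(.08,.12,.16): rel('wrist',[(75,305),(337,357)],z)
for z in(.0,.05): rel('wrist',[(513,215),(530,320)],z)
E
```

```text
[[652.2  82.1]
 [673.9 100.3]
 [719.3  45.9]
 [697.4  27.6]] [685.7  64. ] rel tool x,y -0.3 1.8
angle 129.8
side 0 [[762.0, -28.0], [577.0, -135.0]] [[-120.0, 2.0], [-83.0, -209.0]]
wrist 0.08 [[595.0, -44.0], [728.0, 25.0]] [[-25.0, -137.0], [-58.0, 9.0]]
wrist 0.12 [[605.0, -12.0], [711.0, 43.0]] [[-6.0, -109.0], [-33.0, 7.0]]
wrist 0.16 [[614.0, 20.0], [693.0, 61.0]] [[12.0, -81.0], [-8.0, 5.0]]
wrist 0.0 [[786.0, 162.0], [859.0, 112.0]] [[10.0, 141.0], [-74.0, 166.0]]
wrist 0.05 [[760.0, 153.0], [820.0, 112.0]] [[20.0, 116.0], [-49.0, 136.0]]
```

The view shows box B square between the fingers: lid x 272–376, label corners (301,189)–(345,297), hinges on the right. The centrifuge's foot edge (75,305)–(337,357) is well clear of the gripper.

```bash
python3 -m crank '[{"gripper":85,"travel":[0,0,30],"twist":[0,0,0]},{"gripper":85,"travel":[0,0,30],"twist":[0,0,0]},{"gripper":85,"travel":[0,0,30],"twist":[0,0,0]},{"gripper":85,"travel":[0,0,25],"twist":[0,0,0]},{"gripper":85,"travel":[0,0,9.5],"twist":[0,0,0]},{"gripper":85,"travel":[0,0,0],"twist":[0,0,0]},{"gripper":72,"travel":[0,0,0],"twist":[0,0,0]},{"gripper":60,"travel":[0,0,0],"twist":[0,0,0]},{"gripper":60,"travel":[0,0,0],"twist":[0,0,0]},{"gripper":60,"travel":[0,0,0],"twist":[0,0,0]},{"gripper":60,"travel":[0,0,0],"twist":[0,0,0]},{"gripper":60,"travel":[0,0,0],"twist":[0,0,0]}]' 40
python3 -m crank '[{"gripper":60,"travel":[0,0,-20],"twist":[0,0,0]},{"gripper":60,"travel":[0,0,-40],"twist":[0,0,0]},{"gripper":60,"travel":[0,0,-40],"twist":[0,0,0]},{"gripper":60,"travel":[0,0,-40],"twist":[0,0,0]},{"gripper":60,"travel":[0,0,-25],"twist":[0,0,0.15]},{"gripper":60,"travel":[0,0,0],"twist":[0,0,0.15]},{"gripper":60,"travel":[0,0,0],"twist":[0,0,0.15]},{"gripper":60,"travel":[0,0,0],"twist":[0,0,0.158]},{"gripper":60,"travel":[0,0,0],"twist":[0,0,0]},{"gripper":60,"travel":[0,0,0],"twist":[0,0,0]}]'
python3 - <<'E'
from h import *
o=bot.get_obs(); c,im=grab('wrist','w6.png'); g=cv2.cvtColor(im,cv2.COLOR_RGB2GRAY)
n,L,s,ce=cv2.connectedComponentsWithStats(cv2.inRange(g,150,255))
p=np.array(o['ee_pos']); print(p)
for i in range(1,n):
    if s[i,4]>1500: print(s[i],rect(onz(c,np.argwhere(L==i)[:,::-1],p[2]+.035)[:,:2]))
E
```

```text
time: 11.4
ee_pos: [0.6847, 0.0626, 0.0103]
tcp_rot: [179.9, 0.1, 130.0]
wrist_force: [-0.4, -0.1, 6.4]
opening: 0.0665
grasp_force: 45.1
time: 12.65
ee_pos: [0.6837, 0.0624, 0.1739]
tcp_rot: [180.0, -0.0, 95.3]
wrist_force: [-0.3, -0.6, -1.9]
opening: 0.0671
grasp_force: 45.6
[0.68372231 0.06240939 0.17386848]
[ 140    0  132   58 3884] [646.5 151.   13.   32.6   5.5]
[ 475   41   83   55 2477] [726.9 148.5  10.6  20.5  22.5]
[ 526   99  105   88 6265] [745.7 131.7  22.8  24.6 160.5]
[  281   240    96   172 14738] [685.2  69.6  28.2  58.6  95.4]
[   0  318   65   87 3277] [586.5  51.3  19.4  32.9  42.4]
```

```bash
python3 -m crank '[{"gripper":60,"travel":[0,-46.6,0],"twist":[0,0,0]},{"gripper":60,"travel":[0,-46.6,0],"twist":[0,0,0]},{"gripper":60,"travel":[0,-46.6,0],"twist":[0,0,0]},{"gripper":60,"travel":[0,-46.6,0],"twist":[0,0,0]},{"gripper":60,"travel":[0,-46.6,0],"twist":[0,0,0]},{"gripper":60,"travel":[0,-46.6,0],"twist":[0,0,0]},{"gripper":60,"travel":[46.2,0,0],"twist":[0,0,0]},{"gripper":60,"travel":[46.2,0,0],"twist":[0,0,0]},{"gripper":60,"travel":[46.2,0,0],"twist":[0,0,0]},{"gripper":60,"travel":[46.2,0,0],"twist":[0,0,0.007]},{"gripper":60,"travel":[0,0,0],"twist":[0,0,0]},{"gripper":60,"travel":[0,0,0],"twist":[0,0,0]}]'
```

```text
time: 14.2
ee_pos: [0.3885, 0.2212, 0.1734]
tcp_rot: [-180.0, 0.0, 94.9]
wrist_force: [-0.2, -0.9, -1.8]
opening: 0.0667
grasp_force: 46.2
```

```bash
python3 -m crank '[{"gripper":60,"travel":[-0.4,-0.2,25],"twist":[0,0,0]},{"gripper":60,"travel":[0,0,20],"twist":[0,0,0]},{"gripper":60,"travel":[0,0,12],"twist":[0,0,0]},{"gripper":60,"travel":[0,0,5],"twist":[0,0,0]},{"gripper":60,"travel":[0,0,3],"twist":[0,0,0]},{"gripper":60,"travel":[0,0,0],"twist":[0,0,0]},{"gripper":60,"travel":[0,0,0],"twist":[0,0,0]}]'
```

```text
time: 15.08
ee_pos: [0.3887, 0.2211, 0.1088]
tcp_rot: [180.0, -0.0, 94.8]
wrist_force: [0.1, -0.8, -2.0]
opening: 0.0667
grasp_force: 46.1
```

```bash
python3 -m crank '[{"gripper":60,"travel":[-0.3,-0.4,1.5],"twist":[0,0,-0.001]},{"gripper":60,"travel":[0,0,1],"twist":[0,0,0]},{"gripper":60,"travel":[0,0,0],"twist":[0,0,0]},{"gripper":60,"travel":[0,0,0],"twist":[0,0,0]}]'
```

```text
time: 15.58
ee_pos: [0.3883, 0.2207, 0.1068]
tcp_rot: [179.9, -0.0, 94.8]
wrist_force: [-1.9, -1.3, 5.3]
opening: 0.0667
grasp_force: 46.8
```

```bash
python3 -m crank '[{"gripper":72,"travel":[0,0,0],"twist":[0,0,0]},{"gripper":85,"travel":[0,0,0],"twist":[0,0,0]},{"gripper":85,"travel":[0,0,0],"twist":[0,0,0]},{"gripper":85,"travel":[0,0,0],"twist":[0,0,0]},{"gripper":85,"travel":[0,0,-40],"twist":[0,0,0]},{"gripper":85,"travel":[0,0,-40],"twist":[0,0,0]},{"gripper":85,"travel":[0,0,-40],"twist":[0,0,0]},{"gripper":85,"travel":[-50,0,-30],"twist":[0,0,0]},{"gripper":85,"travel":[-50,0,0],"twist":[0,0,0]},{"gripper":85,"travel":[0,0,0],"twist":[0,0,0]},{"gripper":85,"travel":[0,0,0],"twist":[0,0,0]}]'
python3 - <<'E'
from h import *
c,im=grab('wrist'); g=cv2.cvtColor(im,cv2.COLOR_RGB2GRAY)
np.save('w7.npy',c['camera_from_world']); cv2.imwrite('pics/w7raw.png',im[:,:,::-1])
n,L,s,ce=cv2.connectedComponentsWithStats(cv2.inRange(g,150,255))
for i in range(1,n):
    if s[i,4]>1500: print(s[i],rect(onz(c,np.argwhere(L==i)[:,::-1],.140)[:,:2]))
s=bot.camera('scene')
a=cv2.resize(im[0:225,200:500],(400,300),interpolation=cv2.INTER_CUBIC)
_,sd=grab('side')
A=cv2.resize(s[220:400,300:480],(400,400),interpolation=cv2.INTER_CUBIC);B=cv2.resize(sd[200:380,280:460],(400,400),interpolation=cv2.INTER_CUBIC)
cv2.imwrite('pics/st.png',np.hstack([A,B])[:,:,::-1])
E
```

```text
time: 16.95
ee_pos: [0.3965, 0.1211, 0.2556]
tcp_rot: [-180.0, -0.0, 94.8]
wrist_force: [0.4, -0.1, 0.2]
opening: 0.085
grasp_force: 0.0
[    0     0   229   314 36144] [253.3 151.4 144.4 219.2  82.4]
[  501     0   139   191 15154] [556.6 239.3  72.9 128.5 122.6]
[ 302   16   47  121 5501] [390.4 222.1  28.6  69.9  94.8]
[ 231  168  117  208 8098] [363.5  78.6  50.1 165.2 120. ]
[   0  199   59  119 3431] [189.9  84.8  38.3  86.6  91.9]
[ 187  298   75   96 3288] [317.8  26.   60.5  62.4  30. ]
```

View pics/st.png

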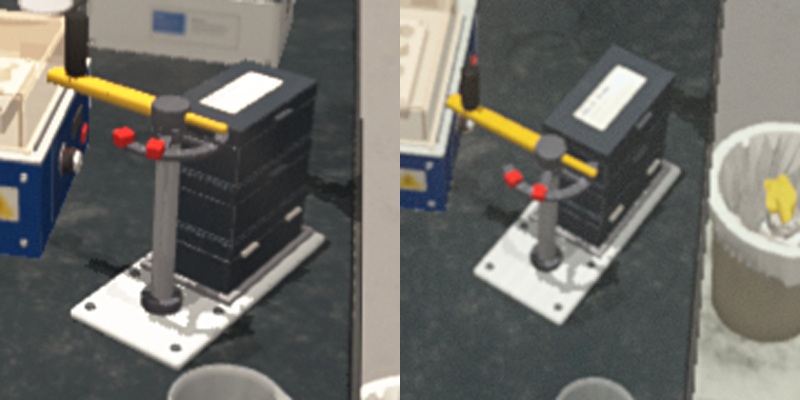

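View pics/w7raw.png

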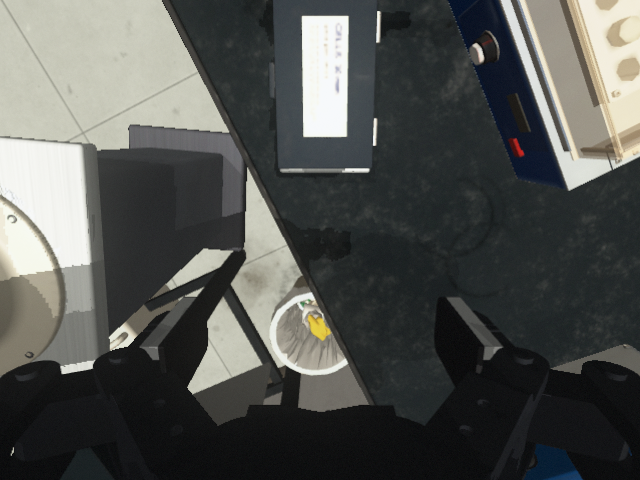

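Views: three boxes in one straight flush column. Top label is at (390.4, 222.1) mm, 94.8°. The bar points left in the crop, its tail is at (220,128), and the red teeth are at (123,137) and (155,148). Next I'll locate the handle.

```bash
python3 - <<'E'
from h import *
S=bot.calibration('scene');D=bot.calibration('side');W=bot.calibration('wrist')
def tri(a,b):
    o1,d1=ray(S,a);o2,d2=ray(D,b);d1=d1[0];d2=d2[0]
    A=np.c_[d1,-d2];t=np.linalg.lstsq(A,o2-o1,rcond=None)[0];p,q=o1+t[0]*d1,o2+t[1]*d2
    return ((p+q)*500).round(1),round(np.linalg.norm(p-q)*1000,1)
print('handle top',tri((334.5,226),(312.9,227)),'bottom',tri((334,253),(311.5,247)))
print(onz(S,[(334.5,225.8)],.207),onz(D,[(312.9,227)],.207))
f=1/2.222
print('post top',tri((300+171*f,220+103*f),(280+150*f,200+145*f)),'tail tip',tri((300+226*f,220+128*f),(280+196*f,200+172*f)))
print('teeth',tri((300+123*f,220+137*f),(280+114*f,200+177*f)),tri((300+155*f,220+148*f),(280+140*f,200+191*f)))
print('shaker top corner right',tri((300+85*f,220+115*f),(280+75*f,200+100*f)))
for z in (0,.06,.1): print('shaker',z,onz(W,[(565,188),(450,10)],z)[:,:2].round(3).tolist())
print(np.round(bot.get_obs()['q'],1))
E
```

```text
handle top (array([469.5, 306.4, 200.8]), np.float64(5.6)) bottom (array([462.8, 316.4, 160.8]), np.float64(2.1))
[[0.46024427 0.32030791 0.207     ]] [[0.46362806 0.30885387 0.207     ]]
post top (array([385.4, 307.8, 160.8]), np.float64(1.4)) tail tip (array([343.7, 302.9, 155.5]), np.float64(2.5))
teeth (array([395.3, 341.9, 144.7]), np.float64(3.0)) (array([370.6, 339.6, 144.9]), np.float64(2.9))
shaker top corner right (array([498.2, 269.2, 101. ]), np.float64(0.4))
shaker 0 [[0.647, 0.158], [0.5, 0.311]]
shaker 0.06 [[0.609, 0.162], [0.484, 0.292]]
shaker 0.1 [[0.583, 0.165], [0.473, 0.28]]
[ 17.1 -12.7  -3.9  98.8   0.  102.2]
```

```bash
python3 -m crank '[{"gripper":60,"travel":[47.4,20.3,-3],"twist":[0,0,0]},{"gripper":60,"travel":[47.4,20.3,-3],"twist":[0,0,0]},{"gripper":60,"travel":[47.4,20.3,-3],"twist":[0,0,0]},{"gripper":60,"travel":[47.4,20.3,-3],"twist":[0,0,0]},{"gripper":60,"travel":[0,0,0],"twist":[0,0,-0.18]},{"gripper":60,"travel":[0,0,0],"twist":[0,0,-0.18]},{"gripper":60,"travel":[0,0,0],"twist":[0,0,-0.18]},{"gripper":60,"travel":[0,0,0],"twist":[0,0,-0.18]},{"gripper":60,"travel":[0,0,0],"twist":[0,0,-0.18]},{"gripper":60,"travel":[0,0,0],"twist":[0,0,-0.18]},{"gripper":60,"travel":[0,0,0],"twist":[0,0,-0.18]},{"gripper":60,"travel":[0,0,0],"twist":[0,0,-0.18]}]'
python3 -m crank '[{"gripper":50,"travel":[0,0,0],"twist":[0,0,-0.17]},{"gripper":50,"travel":[0,0,0],"twist":[0,0,0]},{"gripper":50,"travel":[0,0,0],"twist":[0,0,0]}]'
python3 - <<'E'
from h import *
c,im=grab('wrist','w8.png'); np.save('w8.npy',c['camera_from_world'])
h=cv2.cvtColor(im,cv2.COLOR_RGB2HSV); m=cv2.inRange(h,(18,150,90),(35,255,255)); n,L,s,ce=cv2.connectedComponentsWithStats(m); i=1+s[1:,4].argmax(); print('yellow',s[i],rect(onz(c,np.argwhere(L==i)[:,::-1],.162)[:,:2]))
E
```

```text
time: 18.6
ee_pos: [0.4609, 0.3178, 0.2673]
tcp_rot: [-180.0, -0.0, 177.8]
wrist_force: [0.2, 0.0, 0.3]
opening: 0.06
grasp_force: 0.0
time: 18.98
ee_pos: [0.4612, 0.3172, 0.2676]
tcp_rot: [-180.0, -0.0, -173.1]
wrist_force: [-0.7, -0.4, 0.5]
opening: 0.0497
grasp_force: 0.0
yellow [ 316  138   22   98 1938] [426.9 316.5  13.5  62.8   6.7]
```

View pics/w8.png

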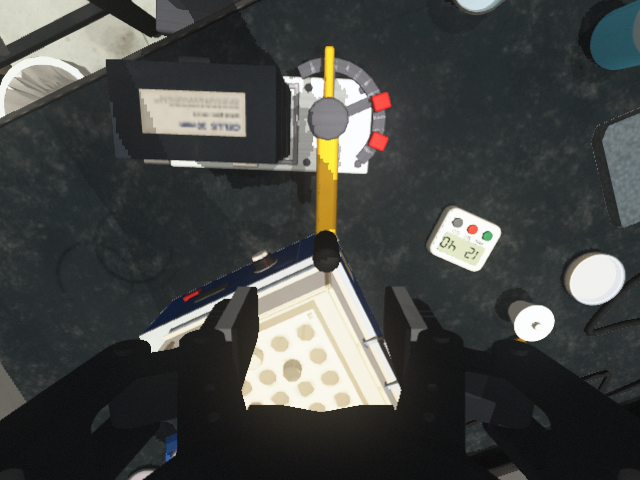

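The wrist view shows the bar from the post cap (328,119) to the round handle, whose top is about (325,260). The red teeth are at (381,102) and (378,142). Bar angle is 6.7°.

```bash
python3 - <<'E'
from h import *
c=bot.calibration('wrist'); c['camera_from_world']=np.load('w8.npy')
print('handle top',onz(c,[(326,259)],.207),'base',onz(c,[(325.5,237)],.162),'post',onz(c,[(328,119)],.165),onz(c,[(328,119)],.175),'teeth',onz(c,[(381,102),(378,142)],.15))
print(bot.get_obs()['ee_pos'],bot.get_obs()['tcp_rot'])
E
```

```text
handle top [[0.46062382 0.31982667 0.207     ]] base [[0.4595345  0.31994937 0.162     ]] post [[0.38453711 0.3121186  0.165     ]] [[0.38502156 0.31199613 0.175     ]] teeth [[0.36938721 0.34481132 0.15      ]
 [0.39419999 0.34685757 0.15      ]]
[0.46127793 0.31711053 0.26759784] [-1.79993608e+02 -1.64506522e-02 -1.73074745e+02]
```

```bash
python3 - <<'E'
from h import *
S=bot.calibration('scene');D=bot.calibration('side')
for a,b in (((329,229),(307,191)),((206,254),(201,232))):
    o1,d1=ray(S,a);o2,d2=ray(D,b);d1=d1[0];d2=d2[0]
    t=np.linalg.lstsq(np.c_[d1,-d2],o2-o1,rcond=None)[0];p,q=o1+t[0]*d1,o2+t[1]*d2;print((p*1000).round(),(q*1000).round())
E
```

```text
[596. 192. 132.] [589. 185. 133.]
[687. 408. 118.] [681. 398. 118.]
```

```bash
python3 -m crank '[{"gripper":50,"travel":[-0.6,3.2,30],"twist":[0,0,0]},{"gripper":50,"travel":[0,0,20],"twist":[0,0,0]},{"gripper":50,"travel":[0,0,0],"twist":[0,0,0]},{"gripper":50,"travel":[0,0,0],"twist":[0,0,0]}]' 20
```

```text
time: 19.52
ee_pos: [0.4619, 0.3201, 0.2188]
tcp_rot: [180.0, 0.1, -173.0]
wrist_force: [0.1, 0.7, 0.1]
opening: 0.05
grasp_force: 0.0
```

```bash
python3 -m crank '[{"gripper":50,"travel":[0,0,25],"twist":[0,0,0]},{"gripper":50,"travel":[0,0,20],"twist":[0,0,0]},{"gripper":50,"travel":[0,0,0],"twist":[0,0,0]},{"gripper":30,"travel":[0,0,0],"twist":[0,0,0]},{"gripper":22,"travel":[0,0,0],"twist":[0,0,0]},{"gripper":12,"travel":[0,0,0],"twist":[0,0,0]},{"gripper":12,"travel":[0,0,0],"twist":[0,0,0]},{"gripper":12,"travel":[0,0,0],"twist":[0,0,0]}]' 20
```

```text
time: 20.52
ee_pos: [0.4621, 0.3202, 0.1739]
tcp_rot: [179.9, 0.1, -172.9]
wrist_force: [0.9, 0.4, 5.9]
opening: 0.0153
grasp_force: 21.3
```

```bash
python3 -m crank '[{"gripper":12,"travel":[0,0,0],"twist":[0,0,0.019]},{"gripper":12,"travel":[0.8,-11.3,0],"twist":[0,0,0.145]},{"gripper":12,"travel":[0.8,-11.3,0],"twist":[0,0,0.145]},{"gripper":12,"travel":[0.8,-11.3,0],"twist":[0,0,0.145]},{"gripper":12,"travel":[0.8,-11.3,0],"twist":[0,0,0.145]},{"gripper":12,"travel":[0.8,-11.3,0],"twist":[0,0,0.145]},{"gripper":12,"travel":[0,0,0],"twist":[0,0,0]},{"gripper":12,"travel":[0,0,0],"twist":[0,0,0]}]'
```

```text
time: 21.52
ee_pos: [0.4476, 0.2663, 0.1738]
tcp_rot: [180.0, 0.0, 144.6]
wrist_force: [-3.1, -1.4, 8.0]
opening: 0.0152
grasp_force: 21.5
```

```bash
python3 -m crank '[{"gripper":12,"travel":[0.8,-11.2,0],"twist":[0,0,0.145]},{"gripper":12,"travel":[0.8,-11.2,0],"twist":[0,0,0.145]},{"gripper":12,"travel":[0.8,-11.2,0],"twist":[0,0,0.145]},{"gripper":12,"travel":[0.8,-11.2,0],"twist":[0,0,0.145]},{"gripper":12,"travel":[0.8,-11.2,0],"twist":[0,0,0.145]},{"gripper":12,"travel":[0.7,-10.3,0],"twist":[0,0,0.138]},{"gripper":12,"travel":[0,0,0],"twist":[0,0,0]},{"gripper":12,"travel":[0,0,0],"twist":[0,0,0]},{"gripper":12,"travel":[0,0,0],"twist":[0,0,0]}]'
```

```text
time: 22.65
ee_pos: [0.3918, 0.2343, 0.1738]
tcp_rot: [179.9, -0.0, 95.1]
wrist_force: [-3.5, -2.7, 8.4]
opening: 0.0156
grasp_force: 21.6
```

```bash
python3 -m crank '[{"gripper":12,"travel":[0,-0.8,0],"twist":[0,0,0]},{"gripper":12,"travel":[0,0,0],"twist":[0,0,0]},{"gripper":25,"travel":[0,0,0],"twist":[0,0,0]},{"gripper":45,"travel":[0,0,0],"twist":[0,0,0]},{"gripper":45,"travel":[0,0,0],"twist":[0,0,0]},{"gripper":45,"travel":[0,0,-30],"twist":[0,0,0]},{"gripper":45,"travel":[0,0,-40],"twist":[0,0,0]},{"gripper":45,"travel":[0,0,-25],"twist":[0,0,0]},{"gripper":45,"travel":[0,0,0],"twist":[0,0,0]},{"gripper":45,"travel":[0,0,0],"twist":[0,0,0]}]'
python3 - <<'E'
from h import *
c,im=grab('wrist','w9.png'); np.save('w9.npy',c['camera_from_world'])
h=cv2.cvtColor(im,cv2.COLOR_RGB2HSV); m=cv2.inRange(h,(18,150,90),(35,255,255)); n,L,s,ce=cv2.connectedComponentsWithStats(m)
for i in range(1,n):
    if s[i,4]>200: print('yellow',s[i],rect(onz(c,np.argwhere(L==i)[:,::-1],.162)[:,:2]))
m=cv2.inRange(h,(0,150,100),(8,255,255))|cv2.inRange(h,(172,150,100),(180,255,255)); n,L,s,ce=cv2.connectedComponentsWithStats(m)
for i in range(1,n):
    if s[i,4]>100: print('red',s[i],ce[i],onz(c,[ce[i]],.15))
g=cv2.cvtColor(im,cv2.COLOR_RGB2GRAY)
_,sd=grab('scene'); B=cv2.resize(sd[200:380,300:480],(600,600),interpolation=cv2.INTER_CUBIC)
cv2.imwrite('pics/fin.png',np.hstack([B[:,:400],cv2.resize(im[0:300,220:420],(400,600),interpolation=cv2.INTER_CUBIC)])[:,:,::-1])
E
```

```text
time: 23.9
ee_pos: [0.3908, 0.234, 0.2669]
tcp_rot: [-179.9, 0.0, 95.0]
wrist_force: [-0.3, 0.1, 0.6]
opening: 0.0448
grasp_force: 0.0
yellow [317  43  10  52 466] [381.9 338.5   5.4  28.2  94.9]
yellow [ 311  135   22   98 1977] [387.9 269.4  13.6  62.4  95.4]
red [292  49  20  22 308] [301.91558442  59.39935065] [[0.36904488 0.34480694 0.15      ]]
red [332  49  20  23 310] [341.46129032  59.56774194] [[0.39362536 0.34685783 0.15      ]]
```

View pics/fin.png

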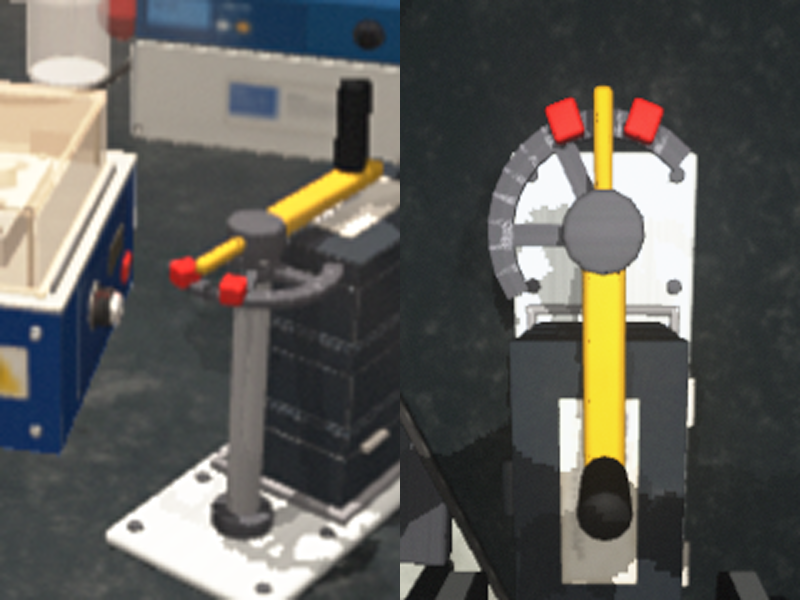

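The bar's tail (603,150) stands midway between the teeth (565,120) and (645,120), and the column is straight. Handing in.

```bash
python3 -c "
from workcell import bot
print(bot.job_done())"
```

```text
the job is handed in; nothing more can be done
None
```

The three boxes stand in one flush, straight column, the bar points along it with its tail midway between the red teeth, the timer was left alone, and the job was handed in at about 24 s.

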